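# Bring the orange-lidded jar to the front of the materials carousel and hold it there

### The arm

A 7-joint arm with a two-finger parallel gripper is mounted at the origin on the work surface. World frame = base frame: x ahead of the robot, y to its left, z up, the work surface at z = 0. Lengths are in m, angles in rad, forces in N, time in s.
With the tool pointing down it reaches from about 0.425 to 0.925 m from the base axis. Payload 6.8 kg.
Tool frame: the origin (TCP) lies midway between the tips of the shut fingers; the grasp point (between the pads) lies 19 mm behind it; z points along the fingers, x is the direction in which the jaws open and shut, and the axes are right-handed (so a half turn about z gives the same grasp; the last joint's range is limited). The gripper opens to 85 mm and grips with 20 to 120 N. Pads are 22 mm wide; open, the fingers measure 114 mm over their backs; the gripper's body (76 mm by 85 mm) begins 54 mm behind the grasp point. The pads swing forward as they close: fully open they stand 13 mm farther back than shut.
Start: joints at [1.235, 0.477, 0.022, 1.555, -0.011, 1.109, -0.083], TCP at [0.152, -0.658, 0.231] pointing down, gripper open.
Joint ranges: [-2.96, 2.96], [-0.34, 2.1], [-1.41, 1.46], [0.24, 2.44], [-1.37, 4.51], [0.17, 1.92], [-2.96, 2.96]. Speed limits (rad/s): [2.39, 2.39, 3.14, 3.14, 3.14, 3.14, 3.14].

### API

Orientations are given as a unit quaternion [w, x, y, z].
In Python, from station import bot, imaging, nets gives the robot as it stands. The module is installed in compiled form; this text tells all that it offers.
- The arm moves only by the tool apply_moves, never from a script. Its argument "moves" is text: rows parted by semicolons, each of 7 numbers parted by spaces: the gripper command: -1 is fully open, 1 is shut, values between are in proportion, then the shift along the tool's x, y, z normalised to -1 to 1, where 1 is 120 mm, then the turn, a rotation vector about the tool's x, y, z normalised to -1 to 1, where 1 is 4 degrees. In form: hand dx dy dz rx ry rz; .... A call has 1 to 12 rows; each row shifts and turns the commanded pose from where the row before left it, along the tool's axes as they then stand; what a row does not reach is not made up. A row lasts 1/12 s, in which the tool goes at most 41.7 mm and 7.16 degrees, less where a joint would pass 70% of its speed; a pose out of reach is approached as far as the arm can. A call with a number of a shift or a turn outside -1 to 1 is refused whole. A call with a gripper value outside its range is refused whole. The fingers move at their own pace and stop on an object; "force" is the grip in N (left out, the last holds). Time passes only in rows, so rows that do not move let the fingers close. It gives the time, the measured TCP pose, the force and the opening at its end, in the units of the state.
- bot.get_obs(): the state, without advancing time (a new reading comes with each control period).
- imaging.read_camera(name): name is "scene" or "top"; returns a dict with "image" (400x640x3 uint8, red, green, blue), "fx", "fy", "cx", "cy" (pixels), "view" (4x4, takes a point from world to camera coordinates). Camera axes: x right, y down, z forward; pixel columns grow to the right and rows downward; lengths in m; the calibration is good to about 2 mm. A picture is of the moment at which its call begins. There is no depth.
- bot.hand_in(): hands the job in, once; it reports no verdict.
Trained networks look in a picture, given as the dict that the camera call returned (one of the last four; its "shot" number tells which), for a name from the list of things; names that differ only in an ending like _2 or _b are one class to them, and where a whole thing is asked for, a point or a joint stands for the part that bears it (a point fixed in the world has none). Each returns a list of dicts, best first, with "score" (0 to 1); they miss things now and then, are a little off and sometimes report something else, mostly with a low value. They report only what shows in the picture. A call takes as long as a camera call. They do not tell look-alikes from the thing itself.
- nets.spot_in(picture, name): "rect" ([left, top, right, bottom] in pixels, round what is visible of it).
- nets.outline_of(picture, name): "region" (400x640 bool, what is visible of it) and "rect" ([left, top, right, bottom] in pixels, round what is visible of it).
- nets.spot_point(picture, name): "location" ([column, row] in pixels: a listed point, or the origin of a listed thing).
The state is a dict: "t": time; "q": joint angles; "joint_vel": joint speeds; "joint_torque": joint torques, N m; "eef_pos": TCP position; "tool_rot": TCP orientation; "contact_force": force on the tool from outside, world axes, zero at the start; "torque": the same for the moment, N m; "gripper_width": opening from 0.0 (shut) to 1.0 (fully open).
Only numpy, scipy, OpenCV 4.12 (cv2) and the standard library are available. Lean on these libraries where they do the work, as an engineer would, in place of code of your own. Each camera call takes 0.05 s, during which the arm holds its last target.

### The job

The dentist needs the jar with the orange lid: take the materials carousel by the black handle on top and turn it smoothly, so that no jar tips or jumps in its ring, until that jar stands in the middle of the gap in the blue guard. Do not touch the jars or disturb the other things on the counter. Finish with the handle still firmly gripped, holding the carousel still while she works from the jar; do not let go.

Things in the scene. Friction and masses are not known exactly. Their poses are not given: they have to be found in the camera images.
- base: white round base of the carousel, 276 mm across, 12 mm thick, fixed on the counter; origin on the counter under the carousel's axis, z up, x out through the middle of the gap in the guard: the carousel's front. The pale blue splash guard, 132 mm from the axis, top edge 72 mm above the counter, goes round it but for a gap of 76 degrees (38 to either side of x).
- carousel (a joint): how far the turning part (tray, column, handle) has been turned since the start, rad, growing anticlockwise seen from above; 0 as found, whatever way the handle bar then points. Runs light on a bearing, friction about 0.05 N m, both ways, without clicks or end stops within one and a half turns; coasts a little if let go while moving.
- tray (a point): centre of the top face of the white round tray, 244 mm across, on the carousel's axis, 26 mm above the counter; x along the handle bar, turns with it. Six rings on it, 59 mm across and 14 mm high, hold the jars, 88 mm from the axis and 60 degrees apart, two of them in line with the handle bar.
- handle: black bar on top of the carousel's column, 76 mm long, 18 mm thick, 26 mm high; origin at the middle of the bar, on the carousel's axis, 173 mm above the counter, x along the bar, z up. It turns with the tray. The steel column under it is 12 mm thick (15 just under the bar); the jars' lids end 77 mm below the bar's middle.
- front (a point): the point 88 mm from the carousel's axis in the middle of the gap in the guard, on the base, at the height of the tray's top (26 mm above the counter): where the wanted jar's underside must come to stand
- jar_white: off-white jar with ribbed lid and band both white, 52 mm across and 70 mm tall, about 120 g, loose in one of the rings of the tray with 1.5 mm play; origin at the centre of its underside, z up
- jar_green: off-white jar with ribbed lid and band both green, 52 mm across and 70 mm tall, about 120 g, loose in one of the rings of the tray with 1.5 mm play; origin at the centre of its underside, z up
- jar_blue: off-white jar with ribbed lid and band both blue, 52 mm across and 70 mm tall, about 120 g, loose in one of the rings of the tray with 1.5 mm play; origin at the centre of its underside, z up
- jar_grey: off-white jar with ribbed lid and band both dark grey, 52 mm across and 70 mm tall, about 120 g, loose in one of the rings of the tray with 1.5 mm play; origin at the centre of its underside, z up
- jar_orange: off-white jar with ribbed lid and band both orange, 52 mm across and 70 mm tall, about 120 g, loose in one of the rings of the tray with 1.5 mm play; origin at the centre of its underside, z up (the wanted one)
- jar_violet: off-white jar with ribbed lid and band both violet, 52 mm across and 70 mm tall, about 120 g, loose in one of the rings of the tray with 1.5 mm play; origin at the centre of its underside, z up
- bottle: amber dropper bottle with black cap beside the carousel, 32 mm across, 76 mm tall; origin at the centre of its underside
- cup: pale blue open cup beside the carousel, 68 mm across, 75 mm tall; origin at the centre of its underside
- mouse: black computer mouse beside the carousel, 100 x 58 x 32 mm; origin at the centre of its underside
- mirror: blue hand mirror lying beside the carousel, glass disc 110 mm across and 10 mm thick with a handle to 160 mm from the disc's centre along its -x; origin at the centre of the disc's underside
There are look-alikes about, which are no part of the job. Of the things like the jar_white, leave any that is brown or pink; of the rest the larger one is meant.

How it is judged:
By the outcome, as a careful person would: the job done as asked, in the order asked, and still so for the second after the job is handed in, while the arm keeps its last pose, push and grip.
It also fails if it takes over 48 s, if anything falls off the work surface, if the arm or the gripper's body presses on something with over 40 N, if the wrist force passes 120 N, or if a joint passes its speed limit or range.

## Working session

There is one attempt and no reset: what is moved stays moved. The work goes in short steps, Python scripts to look and compute and a tool call to move; the robot and the scene stay as the last step left them, time stands still between calls to the robot, and variables do not carry over. Pictures are saved under pics/ and viewed, and the job is handed in when it is done.

Besides the shell and the picture viewer there is one more tool, called after ">>>" as name(argument=value, ...), one argument or row to a line, values as JSON. apply_moves: Moves the arm, as the interface text tells. Scaled input: -1 to 1 covers 120 mm each way for a shift and 4 degrees each way for a turn. Its arguments: {"type":"object","properties":{"moves":{"type":"string"},"force":{"type":"number"}},"required":["moves"]}

```bash
mkdir -p pics
python3 - <<'E'
from station import bot, imaging, nets
import cv2, numpy as np, pickle
print(bot.get_obs())
for n in ["scene","top"]:
    p=imaging.read_camera(n)
    cv2.imwrite(f"pics/{n}0.png",p["image"][:,:,::-1])
    print(n,p["fx"],p["fy"],p["cx"],p["cy"],p["view"].tolist())
    for k in ["base","handle","tray","front","jar_orange","jar_white"]:
        print(k,[(np.round(d["location"],1).tolist(),round(d["score"],2)) for d in nets.spot_point(p,k)][:7])
    print('rect',[(np.round(d["rect"],1).tolist(),round(d["score"],2)) for d in nets.spot_in(p,"jar_orange")][:7])
    print('rect h',[(np.round(d["rect"],1).tolist(),round(d["score"],2)) for d in nets.spot_in(p,"handle")][:7])
E
```

```text
{'t': 0.0, 'q': array([ 1.23488059,  0.47781084,  0.02235338,  1.55646785, -0.01150923,
        1.10924505, -0.08313977]), 'joint_vel': array([ 5.52473653e-05, -9.51643027e-05, -6.75681956e-04,  4.08801881e-04,
        7.79875037e-04,  1.19310079e-05, -3.75086830e-04]), 'joint_torque': array([-1.04982093e-03, -5.96454155e+01,  1.60773374e+00, -2.81196588e+01,
        1.24791704e-02,  9.35071061e-03,  4.14354042e-05]), 'eef_pos': array([ 0.15229725, -0.65699479,  0.23031183]), 'tool_rot': array([-5.07484908e-04,  7.82884270e-01, -6.22166704e-01, -7.44939502e-04]), 'contact_force': array([-0.15341586, -0.93571329,  1.02025806]), 'torque': array([-0.05311653,  0.00680277,  0.00511891]), 'gripper_width': 0.9940322982608144}
scene 398.18272112302776 398.18272112302776 323.74852029025186 198.106338247467 [[-0.16968786700392052, 0.9854919388258894, 0.003415596704759576, 0.004014054953624804], [0.8114221618435928, 0.14168074746621376, -0.5670279014885293, -0.46460811380385514], [-0.5592853503004795, -0.0934462642731358, -0.8236915033145998, 1.3842426266504761], [0.0, 0.0, 0.0, 1.0]]
base []

[... 546 characters left out ...]
5, -0.9992324868109105, 0.004183788965595736, 0.07861907610799398], [-0.9770899880382721, -0.038960808888614355, -0.20923004240814402, 0.669897402041278], [0.20923245939336094, 0.00406111714038802, -0.9778574974216732, 1.371559605106705], [0.0, 0.0, 0.0, 1.0]]
base [([337.1, 221.9], 0.69), ([237.4, 264.3], 0.34)]
handle [([305.9, 224.5], 0.72)]
tray [([306.0, 232.0], 0.72)]
front [([290.0, 208.7], 0.74)]
jar_orange [([282.9, 244.9], 0.71)]
jar_white [([285.3, 213.4], 0.76), ([233.8, 262.1], 0.68), ([220.0, 178.5], 0.64), ([283.9, 151.1], 0.5), ([201.0, 246.6], 0.5)]
rect [([270.1, 233.1, 291.0, 253.9], 0.89), ([219.7, 207.0, 234.7, 220.5], 0.46)]
rect h [([294.1, 214.6, 319.6, 236.5], 0.63)]
```

Run:
```python
import cv2
a=cv2.imread("pics/scene0.png");b=cv2.imread("pics/top0.png")
cv2.imwrite("pics/s1.png",cv2.resize(a[110:330,240:540],None,fx=2.66,fy=2.66,interpolation=2))
cv2.imwrite("pics/t1.png",cv2.resize(b[120:330,170:470],None,fx=2.66,fy=2.66,interpolation=2))
```

```text
(no output)
```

View pics/scene0.png

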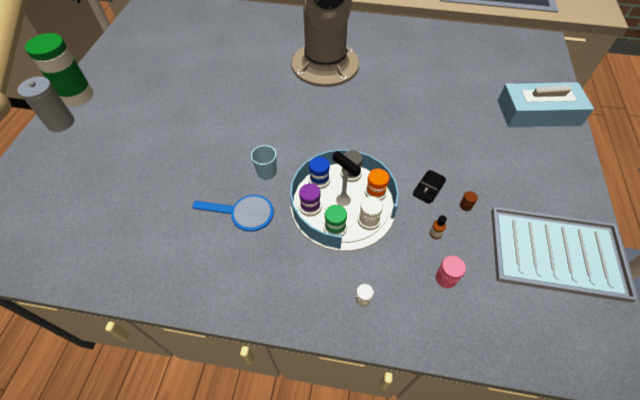

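View pics/s1.png

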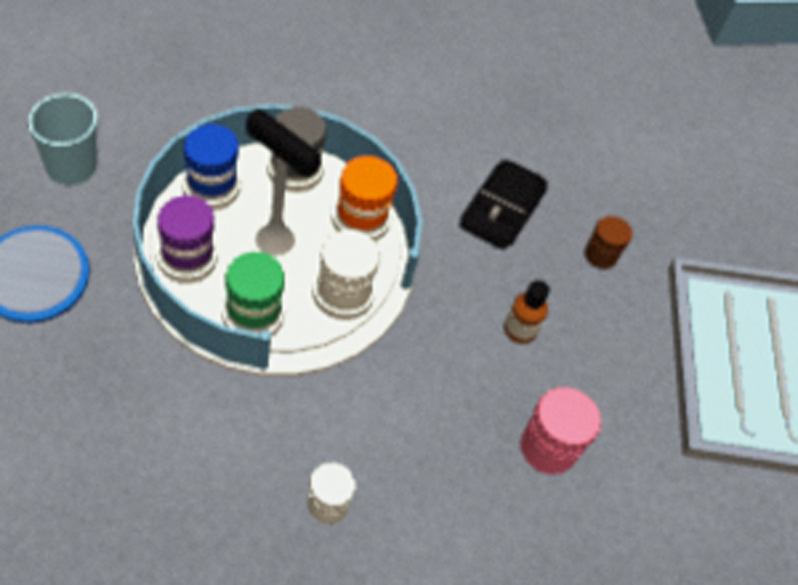

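View pics/t1.png

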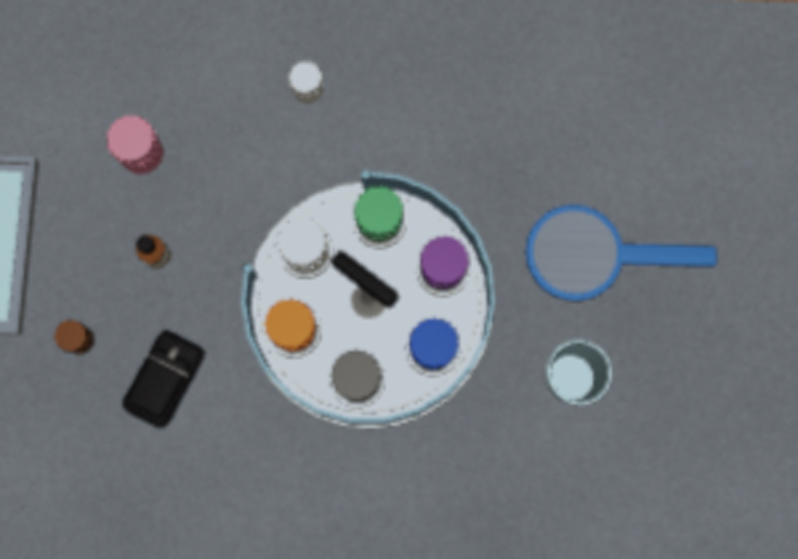

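```bash
cat > h.py <<'E'
from station import bot, imaging, nets
import cv2, numpy as np
from scipy.optimize import least_squares
J=["jar_white","jar_green","jar_blue","jar_grey","jar_orange","jar_violet"]
# anticlockwise order from above starting at orange: in top picture anticlockwise: white->orange->grey->blue->violet->green
ORD=["jar_orange","jar_grey","jar_blue","jar_violet","jar_green","jar_white"]
def proj(p,X):
    X=np.atleast_2d(X); c=X@p["view"][:3,:3].T+p["view"][:3,3]
    return np.c_[p["fx"]*c[:,0]/c[:,2]+p["cx"],p["fy"]*c[:,1]/c[:,2]+p["cy"]]
def ring(c,r,z,a=np.linspace(0,2*np.pi,200)):
    a=np.asarray(a); return np.c_[c[0]+r*np.cos(a),c[1]+r*np.sin(a),np.full(a.shape,z)]
def overlay(p,c,ga,oa,fn,box,f):
    im=cv2.resize(p["image"][box[1]:box[3],box[0]:box[2],::-1],None,fx=f,fy=f,interpolation=2)
    def L(X,col):
        q=((proj(p,X)-[box[0],box[1]]+.5)*f-.5)
        cv2.polylines(im,[np.round(q*8).astype(int)],False,col,1,cv2.LINE_AA,3)
    L(ring(c,.132,.072,ga+np.linspace(np.radians(38),2*np.pi-np.radians(38),200)),(255,0,255))
    L(ring(c,.138,.012),(0,255,0))
    L(ring(c,.122,.026),(0,200,255))
    for i in range(6):
        m=ring(c,.088,0,[oa+i*np.pi/3])[0]
        L(ring(m,.026,.096),(0,0,255) if i else (255,255,0))
    L(np.array([[*c,.026],[c[0]+.138*np.cos(ga),c[1]+.138*np.sin(ga),.026]]),(0,0,0))
    cv2.imwrite(fn,im)
E
python3 - <<'E'
from h import *
ps=[imaging.read_camera(n) for n in ["scene","top"]]
obs=[]
for p in ps:
    for k in ORD+["tray","handle","front","base"]:
        for d in nets.spot_point(p,k)[:4]:
            if d["score"]>.4: obs.append((p,k,np.array(d["location"])))
def model(v,k):
    c=v[:2];
    if k=="tray":return [*c,.026]
    if k=="base":return [*c,0]
    if k=="handle":return [*c,.173]
    if k=="front":return ring(c,.088,.026,[v[2]])[0]
    return ring(c,.088,.026,[v[3]+ORD.index(k)*np.pi/3])[0]
def res(v): return np.concatenate([(proj(p,model(v,k))[0]-l) for p,k,l in obs])
best=None
for g in np.radians([20,45,70]):
  r=least_squares(res,[0.6,.05,g,g+1.05],loss="cauchy",f_scale=2)
  if best is None or r.cost<best.cost: best=r
r=best
print(r.x[:2],np.degrees(r.x[2:]))
for (p,k,l),e in zip(obs,res(r.x).reshape(-1,2)): print(k,l.round(1),e.round(1))
np.save("v.npy",r.x)
overlay(ps[0],r.x[:2],r.x[2],r.x[3],"pics/s2.png",(280,140,410,255),6)
overlay(ps[1],r.x[:2],r.x[2],r.x[3],"pics/t2.png",(250,175,370,290),5)
E
```

```text
[0.57005443 0.14602275] [ 44.13709946 115.0681978 ]
jar_orange [373.5 189.9] [2.2 2.5]
jar_grey [350.8 175.7] [ 0.1 -2. ]
jar_blue [320.1 184.7] [-0.6 -4.2]
jar_violet [311.9 207.3] [-1.3 -0.2]
jar_green [335.5 229.7] [-0.  -1.6]
jar_white [450.  277.6] [-80.7 -57.5]
jar_white [371.1 220.8] [-1.8 -0.7]
jar_white [463.6 208.2] [-94.3  11.9]
tray [343.  200.2] [ 0.6 -0.6]
handle [342.  163.4] [ 4.4 -0.1]
front [360.8 222. ] [3.6 1.8]
jar_orange [281.4 242.8] [-1.4  0.8]
jar_grey [303.1 263.8] [ 0.8 -1.8]
jar_grey [311.  202.1] [-7.1 59.9]
jar_blue [328.  250.7] [ 3.9 -0.5]
jar_violet [337.1 220.5] [-1.6  0. ]
jar_green [385.6 260.7] [-73.8 -57.9]
jar_green [312.3 202. ] [-0.5  0.8]
jar_white [285.4 213.6] [-1.2  0.5]
jar_white [221.2 176.7] [63.  37.4]
jar_white [283.5 150.6] [ 0.7 63.5]
jar_white [200.7 245.5] [ 83.5 -31.4]
tray [305.1 233.8] [ 2.8 -1.8]
handle [304.6 226.1] [ 1.8 -2. ]
front [287.9 210.1] [ 0.2 -0.1]
```

View pics/s2.png

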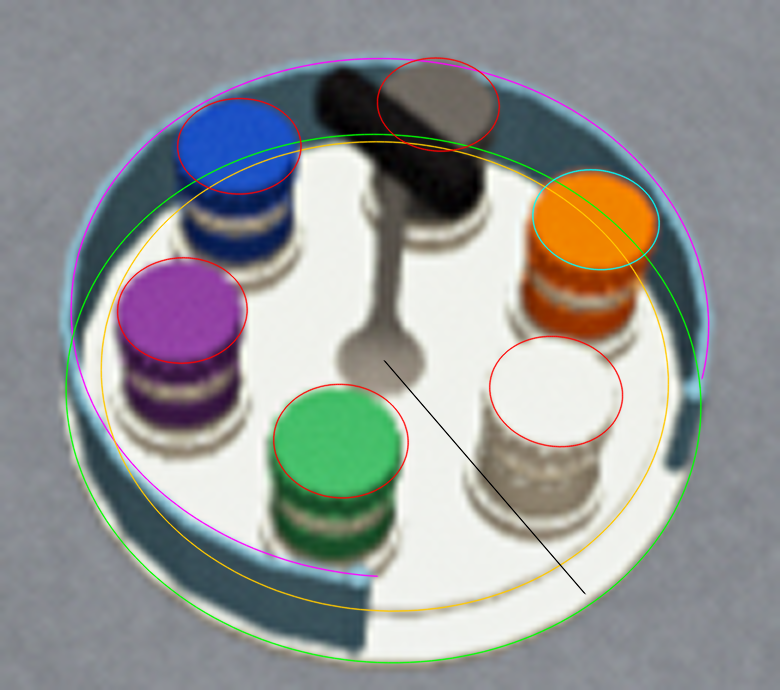

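View pics/t2.png

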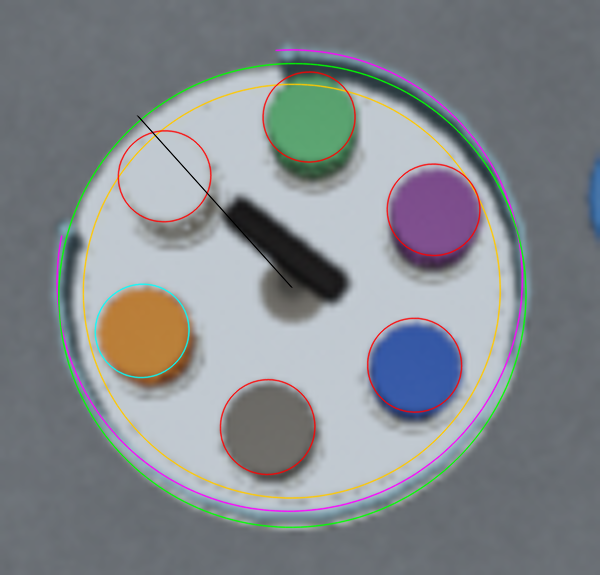

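```bash
cat >> h.py <<'E'
def back(p,uv,z):
    R=p["view"][:3,:3];t=p["view"][:3,3]; o=-R.T@t
    d=R.T@np.array([(uv[0]-p["cx"])/p["fx"],(uv[1]-p["cy"])/p["fy"],1]); return o+d*(z-o[2])/d[2]
LOHI={"orange":((5,150,80),(20,255,255)),"green":((45,80,40),(85,255,255)),"blue":((108,150,60),(120,255,255)),"violet":((130,80,50),(155,255,255))}
E
python3 - <<'E'
from h import *
v=np.load("v.npy")
ps=[imaging.read_camera(n) for n in ["scene","top"]]
for p,e in ((ps[1],[(306.6,185.4),(263.6,221.4)]),(ps[0],[(341.3,235.7),(395.3,204.7)])):
    for uv in e:
        X=back(p,uv,.072); d=X[:2]-v[:2]; print(X.round(4),np.hypot(*d).round(4),np.degrees(np.arctan2(d[1],d[0])).round(2))
p=ps[0]; cv2.imwrite("pics/s3.png",cv2.resize(p["image"][185:260,330:410,::-1],None,fx=9,fy=8,interpolation=2)[:600])
p=ps[1]; cv2.imwrite("pics/t3.png",cv2.resize(p["image"][178:238,255:325,::-1],None,fx=10,fy=10,interpolation=2))
# handle dark region in top picture
im=p["image"][205:245,285:330].max(2); m=(im<60).astype(np.uint8); n,l,s,c=cv2.connectedComponentsWithStats(m)
i=1+np.argmax(s[1:,4]); yx=np.argwhere(l==i); rr=cv2.minAreaRect(yx[:,::-1].astype(np.float32)); print(s[i],rr)
box=cv2.boxPoints(rr)+[285,205]
vv=np.linalg.svd(yx-yx.mean(0))[2][0]; c0=yx.mean(0)[::-1]+[285,205]; dd=vv[::-1]*10
A,B=back(p,c0-dd,.18),back(p,c0+dd,.18); print("bar mid",back(p,c0,.184),"ang",np.degrees(np.arctan2(*(B-A)[:2][::-1])))
E
```

```text
[0.6991 0.1544 0.072 ] 0.1293 3.71
[0.589  0.2719 0.072 ] 0.1272 81.44
[0.7021 0.1576 0.072 ] 0.1326 5.02
[0.5947 0.2743 0.072 ] 0.1307 79.12
[ 10  10  24  20 170] ((21.14000129699707, 19.979999542236328), (27.399999618530273, 7.0), 36.869895935058594)
bar mid [0.56611303 0.14425564 0.184     ] ang -126.66764439286474
```

View pics/t3.png

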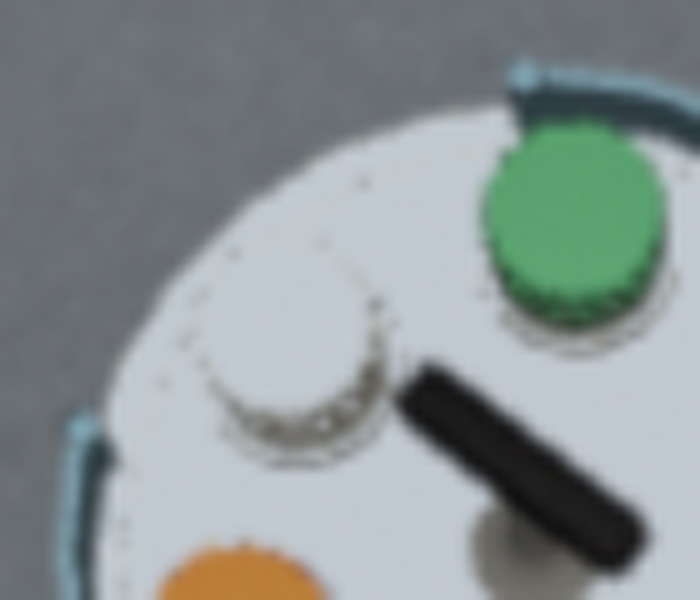

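View pics/s3.png

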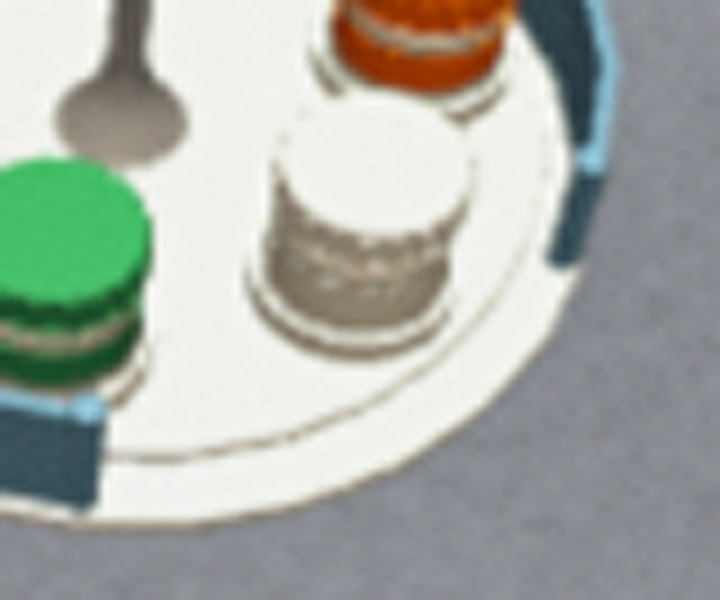

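>>> apply_moves(
  moves="-1 -0.08 -0.125 0 0 0 0; -1 -0.16 -0.25 0 0 0 0; -1 -0.16 -0.25 0 0 0 0; -1 -0.16 -0.25 0 0 0 0; -1 -0.16 -0.25 0 0 0 0; -1 -0.16 -0.25 0 0 0 0; -1 -0.16 -0.25 0 0 0 0; -1 -0.16 -0.25 0 0 0 0; -1 -0.16 -0.25 0 0 0 0; -1 -0.16 -0.25 0 0 0 0; -1 -0.16 -0.25 0 0 0 0; -1 -0.16 -0.25 0 0 0 0",
  force=60,
)

```text
t: 3.1
eef_pos: [0.4397, -0.3633, 0.2316]
tool_rot: [0.0, 0.783, -0.622, 0.0]
contact_force: [1.3, -0.7, 0.4]
gripper_width: 1.002
```

>>> apply_moves(
  moves="-1 0 0 0 0 0 -1; -1 0 0 0 0 0 -1; -1 0 0 0 0 0 -1; -1 0 0 0 0 0 -1; -1 0 0 0 0 0 -1; -1 0 0 0 0 0 -1; -1 0 0 0 0 0 -1; -1 0 0 0 0 0 -1; -1 0 0 0 0 0 -1; -1 0 0 0 0 0 -1; -1 0 0 0 0 0 -0.5; -1 0 0 0 0 0 0",
)

```text
t: 4.1
eef_pos: [0.4386, -0.3647, 0.2314]
tool_rot: [0.0, 0.954, -0.3, 0.0]
contact_force: [0.3, 0.6, -1.0]
gripper_width: 0.999
```

```bash
cat >> h.py <<'E'
from scipy.spatial.transform import Rotation as Ro
def tool(o):
    w,x,y,z=o["tool_rot"]; return Ro.from_quat([x,y,z,w]).as_matrix()
def togo(tgt):
    o=bot.get_obs(); R=tool(o); d=R.T@(np.array(tgt)-o["eef_pos"])
    print("t",round(o["t"],2),"pos",o["eef_pos"].round(4),"xang",np.degrees(np.arctan2(R[1,0],R[0,0])).round(2),"zax",R[:,2].round(4),"units togo",(d/.12).round(3),"q",o["q"].round(2),"w",round(o["gripper_width"],3),"F",o["contact_force"].round(1),"T",o["torque"].round(2))
E
python3 - <<'E'
from h import *
togo([.57,.146,.231])
p=imaging.read_camera("top"); v=np.load("v.npy")
hsv=cv2.cvtColor(p["image"],cv2.COLOR_RGB2HSV)
# per-lid top centroids (bright part) 
for i,k in enumerate(ORD):
    m=ring(v[:2],.088,.096,[v[3]+i*np.pi/3])[0]; u=proj(p,m)[0]
    x,y=np.round(u).astype(int); print(k,u.round(1),hsv[y,x], hsv[y+10:y+14,x].tolist())
E
```

```text
t 4.1 pos [ 0.4386 -0.3647  0.2314] xang -34.89 zax [ 2.e-04 -1.e-04 -1.e+00] units togo [-1.536e+00 -4.117e+00  3.000e-03] q [ 0.8   0.32 -0.26  1.8   0.1   1.04 -0.11] w 0.999 F [ 0.3  0.6 -1. ] T [-0.    0.02 -0.02]
jar_orange [277.9 240.6] [ 16 176 187] [[12, 135, 130], [9, 26, 140], [105, 12, 174], [105, 16, 163]]
jar_grey [303.  259.9] [ 25  14 110] [[45, 6, 83], [103, 13, 139], [104, 17, 193], [99, 10, 183]]
jar_blue [332.4 247.5] [111 169 169] [[111, 134, 101], [107, 31, 130], [104, 18, 185], [100, 14, 167]]
jar_violet [336.2 216.4] [142 114 143] [[142, 119, 101], [143, 111, 71], [145, 43, 71], [114, 10, 129]]
jar_green [311.3 197.9] [ 69 115 164] [[68, 105, 92], [66, 83, 89], [60, 43, 83], [53, 8, 126]]
jar_white [282.4 209.7] [106  18 210] [[26, 16, 113], [26, 17, 108], [80, 6, 138], [103, 13, 174]]
```

```bash
cat >> h.py <<'E'
def lids(p,v,verbose=True,use=(0,1,2,3,4)):
    im=p["image"].astype(float); pts=[]
    for i in use:
        u=proj(p,ring(v[:2],.088,.096,[v[3]+i*np.pi/3])[0])[0]; x,y=np.round(u).astype(int)
        ref=np.median(im[y-2:y+3,x-2:x+3].reshape(-1,3),0)
        m=(np.abs(im-ref).max(2)<22).astype(np.uint8)
        yy,xx=np.mgrid[:400,:640]; m[(xx-u[0])**2+(yy-u[1])**2>16**2]=0
        n,l,s,c=cv2.connectedComponentsWithStats(m)
        j=1+np.argmax(s[1:,4]); X=back(p,c[j],.096); pts.append((i,X))
        d=X[:2]-v[:2]
        if verbose: print(ORD[i],s[j,4],c[j].round(1),"r",np.hypot(*d).round(4),"ang-60i",round((np.degrees(np.arctan2(d[1],d[0]))-60*i)%360,2))
    f=lambda w: np.concatenate([ring(w[:2],.088,.096,[w[2]+i*np.pi/3])[0][:2]-X[:2] for i,X in pts])
    r=least_squares(f,[v[0],v[1],v[3]],loss="soft_l1",f_scale=.002); print("fit",r.x[:2].round(4),np.degrees(r.x[2]).round(2),"rms",np.sqrt(np.mean(f(r.x)**2)).round(4))
    return r.x
E
python3 - <<'E'
from h import *
v=np.load("v.npy"); lids(imaging.read_camera("top"),v); lids(imaging.read_camera("scene"),v,use=(0,2,3,4))
E
```

```text
jar_orange 226 [278.5 241.2] r 0.0873 ang-60i 116.44
jar_grey 266 [303.6 260.8] r 0.0903 ang-60i 116.23
jar_blue 231 [332.8 248.4] r 0.0904 ang-60i 114.2
jar_violet 228 [336.6 217.4] r 0.0879 ang-60i 113.24
jar_green 223 [311.9 198.5] r 0.0865 ang-60i 113.85
fit [0.568  0.1446] 114.91 rms 0.0003
jar_orange 233 [378.3 176.5] r 0.0863 ang-60i 114.29
jar_blue 213 [318.9 163.8] r 0.0888 ang-60i 115.65
jar_violet 240 [309.4 191.3] r 0.0893 ang-60i 115.29
jar_green 271 [335.5 213.2] r 0.0894 ang-60i 114.09
fit [0.5712 0.1449] 114.75 rms 0.0003
```

>>> apply_moves(
  moves="-1 -0.06 -0.16 0 0 0 0; -1 -0.1 -0.27 0 0 0 0; -1 -0.11 -0.3 0 0 0 0; -1 -0.11 -0.3 0 0 0 0; -1 -0.11 -0.3 0 0 0 0; -1 -0.11 -0.3 0 0 0 0; -1 -0.11 -0.3 0 0 0 0; -1 -0.11 -0.3 0 0 0 0; -1 -0.11 -0.3 0 0 0 0; -1 -0.11 -0.3 0 0 0 0; -1 -0.11 -0.3 0 0 0 0; -1 -0.11 -0.3 0 0 0 0",
)

```text
t: 5.25
eef_pos: [0.5508, 0.0612, 0.2315]
tool_rot: [0.0, 0.954, -0.301, 0.0]
contact_force: [1.3, -1.1, -0.4]
gripper_width: 1.0
```

>>> apply_moves(
  moves="-1 -0.1 -0.27 0 0 0 0; -1 -0.08 -0.2 0 0 0 0; -1 0 0 0 0 0 0; -1 0 0 0 0 0 0",
)

```text
t: 5.58
eef_pos: [0.565, 0.12, 0.2312]
tool_rot: [-0.0, 0.954, -0.299, -0.0]
contact_force: [-0.0, -0.7, 0.1]
gripper_width: 0.999
```

Run:
```python
from h import *
togo([.5695,.145,.154])
```

```text
t 5.58 pos [0.565  0.12   0.2312] xang -34.79 zax [-1.e-04  7.e-04 -1.e+00] units togo [-0.088 -0.192  0.644] q [ 0.08  0.36 -0.5   1.77  0.2   1.06 -1.1 ] w 0.999 F [-0.  -0.7  0.1] T [-0.04  0.   -0.01]
```

>>> apply_moves(
  moves="-1 -0.044 -0.096 0 0 0 0.05; -1 -0.044 -0.096 0 0 0 0.05; -1 0 0 0 0 0 0; -1 0 0 0 0 0 0",
)

```text
t: 5.92
eef_pos: [0.5696, 0.1418, 0.2312]
tool_rot: [0.0, 0.953, -0.304, 0.0]
contact_force: [0.1, -0.7, 0.3]
gripper_width: 1.001
```

Run:
```python
from h import *
togo([.5695,.145,.154])
a=imaging.read_camera("top");b=imaging.read_camera("scene")
x=cv2.resize(a["image"][170:290,240:380,::-1],(540,460),interpolation=2)
cv2.imwrite("pics/t4.png",x)
cv2.imwrite("pics/s4.png",cv2.resize(b["image"][90:260,260:440,::-1],None,fx=3.4,fy=3.4,interpolation=2))
```

```text
t 5.92 pos [0.5696 0.1418 0.2312] xang -35.39 zax [-2.e-04 -8.e-04 -1.e+00] units togo [-0.017 -0.021  0.644] q [ 0.04  0.38 -0.5   1.74  0.2   1.07 -1.15] w 1.001 F [ 0.1 -0.7  0.3] T [-0.04 -0.03 -0.04]
```

View pics/t4.png

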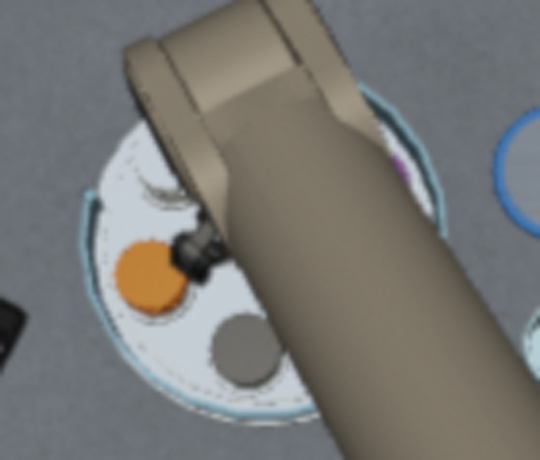

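View pics/s4.png

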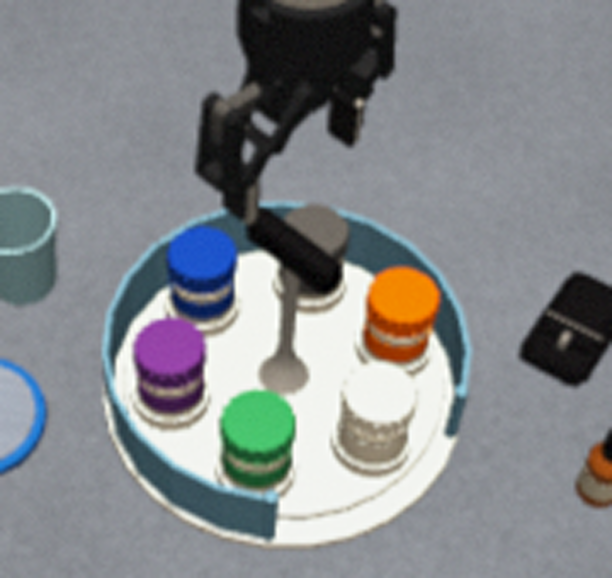

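>>> apply_moves(
  moves="-1 -0.017 -0.021 0.05 0 0 -0.1; -1 0 0 0.1 0 0 0; -1 0 0 0.1 0 0 0; -1 0 0 0.1 0 0 0; -1 0 0 0.1 0 0 0; -1 0 0 0.1 0 0 0; -1 0 0 0.06 0 0 0; -1 0 0 0.03 0 0 0; -1 0 0 0 0 0 0; -1 0 0 0 0 0 0",
)

```text
t: 6.85
eef_pos: [0.5697, 0.1464, 0.1546]
tool_rot: [-0.0, 0.954, -0.3, 0.0]
contact_force: [0.5, 0.7, 0.3]
gripper_width: 1.004
```

Run:
```python
from h import *
togo([.5695,.145,.154])
b=imaging.read_camera("scene")
cv2.imwrite("pics/s5.png",cv2.resize(b["image"][90:260,260:440,::-1],None,fx=3.4,fy=3.4,interpolation=2))
```

```text
t 6.85 pos [0.5697 0.1464 0.1546] xang -34.94 zax [ 2.e-04  2.e-04 -1.e+00] units togo [0.005 0.01  0.005] q [ 0.01  0.46 -0.48  1.82  0.26  0.93 -1.19] w 1.004 F [0.5 0.7 0.3] T [-0.06 -0.03 -0.  ]
```

View pics/s5.png

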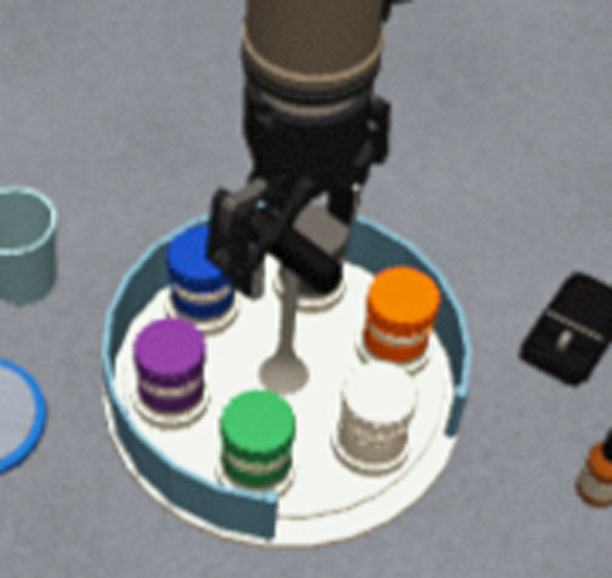

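>>> apply_moves(
  moves="-0.5 0 0 0 0 0 0; 0 0 0 0 0 0 0; 0.3 0 0 0 0 0 0; 0.4 0 0 0 0 0 0; 0.45 0 0 0 0 0 0; 0.45 0 0 0 0 0 0; 0.45 0 0 0 0 0 0; 0.45 0 0 0 0 0 0",
  force=40,
)

```text
t: 7.57
eef_pos: [0.5695, 0.1462, 0.1545]
tool_rot: [0.0, 0.954, -0.3, 0.0]
contact_force: [-0.8, -0.1, 0.3]
gripper_width: 0.274
```

>>> apply_moves(
  moves="0.5 0 0 0 0 0 0; 0.55 0 0 0 0 0 0; 0.6 0 0 0 0 0 0; 0.65 0 0 0 0 0 0; 0.7 0 0 0 0 0 0; 1 0 0 0 0 0 0; 1 0 0 0 0 0 0; 1 0 0 0 0 0 0",
  force=40,
)

```text
t: 8.23
eef_pos: [0.5711, 0.145, 0.1549]
tool_rot: [-0.0, 0.954, -0.301, 0.001]
contact_force: [5.2, -2.6, 0.1]
gripper_width: 0.205
```

Run:
```python
from h import *
togo([.5695,.145,.154])
v=np.load("v.npy"); b=imaging.read_camera("scene"); lids(b,v,use=(0,2,3,4))
cv2.imwrite("pics/s6.png",cv2.resize(b["image"][90:260,260:440,::-1],None,fx=3.4,fy=3.4,interpolation=2))
```

```text
t 8.23 pos [0.5711 0.145  0.1549] xang -35.04 zax [ 2.4e-03 -6.0e-04 -1.0e+00] units togo [-0.011  0.007  0.007] q [ 0.01  0.46 -0.48  1.81  0.26  0.93 -1.19] w 0.205 F [ 5.2 -2.6  0.1] T [-0.41 -0.72 -0.04]
jar_orange 230 [378.5 176.4] r 0.0867 ang-60i 114.4
jar_blue 210 [318.9 163.8] r 0.0889 ang-60i 115.71
jar_violet 243 [309.4 191.4] r 0.0892 ang-60i 115.34
jar_green 271 [335.6 213.1] r 0.0892 ang-60i 114.16
fit [0.5711 0.1449] 114.83 rms 0.0002
```

View pics/s6.png

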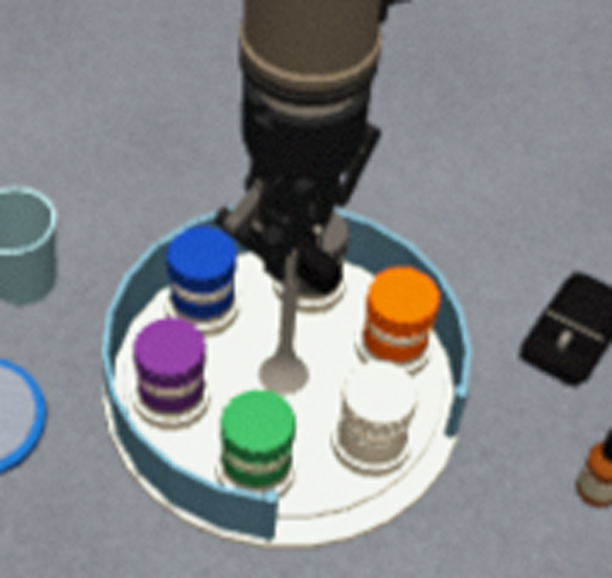

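>>> apply_moves(
  moves="1 0.006 -0.003 0 0 0 0; 1 0.006 -0.003 0 0 0 0; 1 0 0 0 0 0 0; 1 0 0 0 0 0 0.1; 1 0 0 0 0 0 0.2; 1 0 0 0 0 0 0.3; 1 0 0 0 0 0 0.4; 1 0 0 0 0 0 0.4; 1 0 0 0 0 0 0.3; 1 0 0 0 0 0 0.2; 1 0 0 0 0 0 0.1; 1 0 0 0 0 0 0",
  force=80,
)

```text
t: 9.28
eef_pos: [0.5711, 0.145, 0.155]
tool_rot: [0.001, 0.93, -0.367, 0.0]
contact_force: [-1.3, -3.6, 5.9]
gripper_width: 0.196
```

>>> apply_moves(
  moves="1 0 0 0 0 0 0; 1 0 0 0 0 0 0",
)

```text
t: 9.45
eef_pos: [0.5711, 0.145, 0.155]
tool_rot: [0.001, 0.93, -0.367, 0.0]
contact_force: [-1.4, -4.7, 6.0]
gripper_width: 0.202
```

Run:
```python
from h import *
togo([.5711,.145,.154])
v=np.load("v.npy"); v[3]-=np.radians(8); b=imaging.read_camera("scene"); lids(b,v,use=(0,2,3,4))
```

```text
t 9.45 pos [0.5711 0.145  0.155 ] xang -43.0 zax [-2.0e-04 -1.4e-03 -1.0e+00] units togo [-0.    -0.     0.008] q [-0.01  0.46 -0.45  1.81  0.25  0.92 -1.32] w 0.202 F [-1.4 -4.7  6. ] T [-0.73  0.22 -0.06]
jar_orange 235 [379.7 180.4] r 0.0865 ang-60i 106.19
jar_blue 174 [321.4 162.1] r 0.0885 ang-60i 110.3
jar_violet 241 [308.4 187.2] r 0.0895 ang-60i 107.2
jar_green 271 [330.6 211.9] r 0.0899 ang-60i 106.42
fit [0.5718 0.1442] 107.34 rms 0.001
```

>>> apply_moves(
  moves="1 0 0 0 0 0 0.1; 1 0 0 0 0 0 0.2; 1 0 0 0 0 0 0.3; 1 0 0 0 0 0 0.4; 1 0 0 0 0 0 0.5; 1 0 0 0 0 0 0.6; 1 0 0 0 0 0 0.6; 1 0 0 0 0 0 0.5; 1 0 0 0 0 0 0.4; 1 0 0 0 0 0 0.3; 1 0 0 0 0 0 0.2; 1 0 0 0 0 0 0.1",
)

```text
t: 10.5
eef_pos: [0.5711, 0.145, 0.155]
tool_rot: [0.001, 0.867, -0.499, 0.0]
contact_force: [-0.2, -3.9, 5.6]
gripper_width: 0.2
```

Run:
```python
from h import *
togo([.5711,.145,.154])
```

```text
t 10.5 pos [0.5711 0.145  0.155 ] xang -59.83 zax [-1.0e-04 -1.3e-03 -1.0e+00] units togo [-0.     0.     0.008] q [-0.06  0.45 -0.39  1.82  0.21  0.92 -1.58] w 0.2 F [-0.2 -3.9  5.6] T [-0.75  0.19  0.08]
```

Clean. Two more such arcs (16.8° each), then measure.

>>> apply_moves(
  moves="1 0 0 0 0 0 0.1; 1 0 0 0 0 0 0.2; 1 0 0 0 0 0 0.3; 1 0 0 0 0 0 0.4; 1 0 0 0 0 0 0.5; 1 0 0 0 0 0 0.6; 1 0 0 0 0 0 0.6; 1 0 0 0 0 0 0.5; 1 0 0 0 0 0 0.4; 1 0 0 0 0 0 0.3; 1 0 0 0 0 0 0.2; 1 0 0 0 0 0 0.1",
)

```text
t: 11.5
eef_pos: [0.5712, 0.1449, 0.155]
tool_rot: [0.001, 0.785, -0.62, 0.0]
contact_force: [-0.6, -5.1, 5.6]
gripper_width: 0.2
```

>>> apply_moves(
  moves="1 0 0 0 0 0 0.1; 1 0 0 0 0 0 0.2; 1 0 0 0 0 0 0.3; 1 0 0 0 0 0 0.4; 1 0 0 0 0 0 0.5; 1 0 0 0 0 0 0.6; 1 0 0 0 0 0 0.6; 1 0 0 0 0 0 0.5; 1 0 0 0 0 0 0.4; 1 0 0 0 0 0 0.3; 1 0 0 0 0 0 0.2; 1 0 0 0 0 0 0.1",
)

```text
t: 12.5
eef_pos: [0.5711, 0.1449, 0.155]
tool_rot: [-0.0, -0.686, 0.728, -0.0]
contact_force: [-0.2, -4.9, 5.7]
gripper_width: 0.202
```

>>> apply_moves(
  moves="1 0 0 0 0 0 0; 1 0 0 0 0 0 0",
)

```text
t: 12.67
eef_pos: [0.5711, 0.1449, 0.1549]
tool_rot: [-0.0, -0.686, 0.728, -0.0]
contact_force: [-1.0, -4.2, 6.5]
gripper_width: 0.199
```

Run:
```python
from h import *
togo([.5711,.145,.154])
v=np.load("v.npy"); v[:2]=.5713,.145; v[3]=np.radians(57); v[2]=np.radians(42.3)
for i in range(1):
    b=imaging.read_camera("scene"); w=lids(b,v,use=(0,3,4,5)); a=imaging.read_camera("top")
overlay(b,w[:2],v[2],w[2],"pics/s7.png",(280,120,410,255),4.4)
overlay(a,w[:2],v[2],w[2],"pics/t7.png",(250,175,370,290),5)
```

```text
t 12.67 pos [0.5711 0.1449 0.1549] xang -93.41 zax [-1.0e-04 -1.2e-03 -1.0e+00] units togo [-0.001  0.     0.008] q [-0.16  0.43 -0.26  1.82  0.14  0.9  -2.11] w 0.199 F [-1.  -4.2  6.5] T [-0.75  0.12 -0.04]
jar_orange 258 [372.  204.6] r 0.0879 ang-60i 55.84
jar_violet 216 [318.2 164.4] r 0.0885 ang-60i 56.39
jar_green 246 [309.6 192.3] r 0.088 ang-60i 56.63
jar_white 540 [336.7 211.9] r 0.084 ang-60i 55.89
fit [0.5709 0.1447] 56.36 rms 0.0014
```

View pics/s7.png

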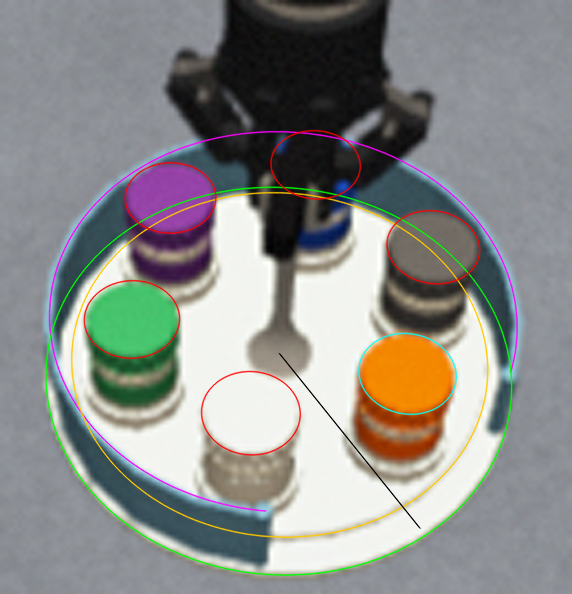

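View pics/t7.png

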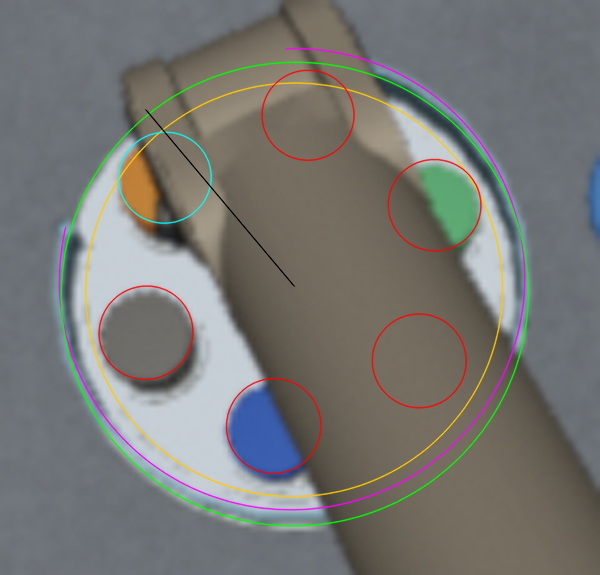

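>>> apply_moves(
  moves="1 0 0 0 0 0 0.1; 1 0 0 0 0 0 0.2; 1 0 0 0 0 0 0.3; 1 0 0 0 0 0 0.4; 1 0 0 0 0 0 0.5; 1 0 0 0 0 0 0.5; 1 0 0 0 0 0 0.5; 1 0 0 0 0 0 0.4; 1 0 0 0 0 0 0.3; 1 0 0 0 0 0 0.2; 1 0 0 0 0 0 0.1; 1 0 0 0 0 0 0",
)

```text
t: 13.77
eef_pos: [0.5711, 0.1448, 0.155]
tool_rot: [-0.0, -0.592, 0.806, -0.001]
contact_force: [-0.1, -4.8, 5.6]
gripper_width: 0.2
```

>>> apply_moves(
  moves="1 0 0 0 0 0 0; 1 0 0 0 0 0 0; 1 0 0 0 0 0 0; 1 0 0 0 0 0 0",
)

```text
t: 14.1
eef_pos: [0.5712, 0.1448, 0.155]
tool_rot: [-0.0, -0.592, 0.806, -0.0]
contact_force: [-0.9, -4.2, 5.6]
gripper_width: 0.196
```

Run:
```python
from h import *
togo([.5711,.145,.154])
v=np.load("v.npy"); v[:2]=.571,.1448; v[3]=np.radians(42.4); v[2]=np.radians(42.3)
b=imaging.read_camera("scene"); w=lids(b,v,use=(0,1,3,4)); a=imaging.read_camera("top")
for k in ("front","jar_orange"):
    for q in (b,a):
        for d in nets.spot_point(q,k)[:2]:
            X=back(q,d["location"],.026); e=X[:2]-w[:2]; print(k,np.round(d["location"],1),round(d["score"],2),"r",np.hypot(*e).round(3),np.degrees(np.arctan2(e[1],e[0])).round(1))
overlay(b,w[:2],v[2],w[2],"pics/s8.png",(280,120,410,255),4.4)
cv2.imwrite("pics/s8r.png",b["image"][:,:,::-1])
```

```text
t 14.1 pos [0.5712 0.1448 0.155 ] xang -107.41 zax [-1.0e-04 -1.2e-03 -1.0e+00] units togo [-0.001  0.001  0.008] q [-0.2   0.43 -0.2   1.83  0.11  0.9  -2.32] w 0.196 F [-0.9 -4.2  5.6] T [-0.76  0.13 -0.08]
jar_orange 261 [365.6 209.5] r 0.0889 ang-60i 42.15
jar_grey 244 [380.  182.5] r 0.0876 ang-60i 42.27
jar_violet 213 [324.7 160.4] r 0.0879 ang-60i 42.6
jar_green 239 [308.1 185.1] r 0.0883 ang-60i 42.69
fit [0.5715 0.1447] 42.43 rms 0.0002
front [362.5 224.9] 0.73 r 0.088 41.6
front [277.2 239.3] 0.46 r 0.094 106.4
jar_orange [362.  222.4] 0.75 r 0.081 43.8
```

View pics/s8.png

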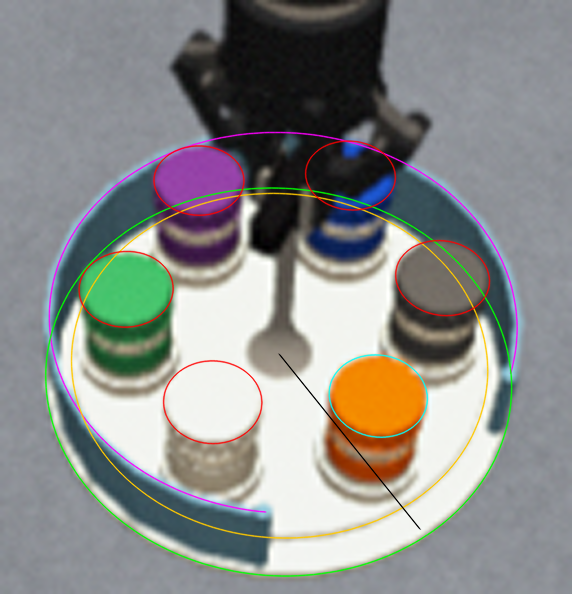

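View pics/s8r.png

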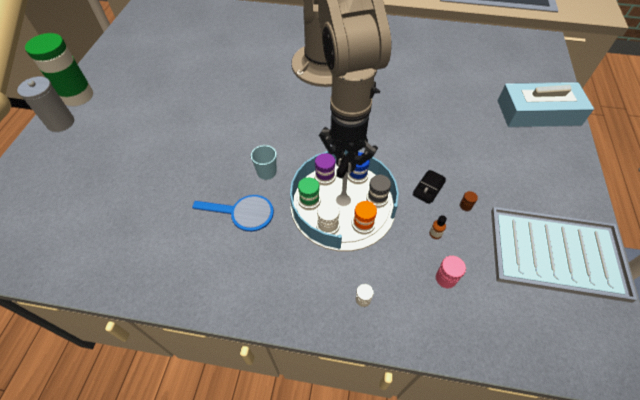

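```bash
python3 -c "
from station import bot
print(bot.hand_in())"
```

```text
the job is handed in; nothing more can be done
None
```

I gripped the black handle bar and turned the carousel about 72° clockwise in gentle ramps. The jar with the orange lid now stands in the middle of the gap in the guard, and the gripper is still closed on the bar at 80 N. I handed in at about 14.2 s of robot time.

- **Position:** the lids in the scene picture put the orange jar at 42.4°. The middle of the gap, from the guard ends in both cameras, is about 42.3° (41.9° and 42.6°).
- **Disagreement:** the trained network's point for the gap centre read 41.6° in the last scene picture and about 44° at the start. It put the orange jar's underside at 43.8°. I trusted the guard ends and lid fits. In the top camera the arm hid most of the tray at the end. The network's only gap point there was plainly wrong (106°), and it did not find the orange jar.
- **Jars and surroundings:** all six jars look upright in their rings in the last picture, though the gripper partly hides the blue one. The other things on the counter look undisturbed.
- **Grip and forces:** the measured opening is about 17 mm on the 18 mm bar. The wrist force was steady at about 7 N in the readings taken while turning.

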